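Nest the mixing cups off the keeper box, then crack its stuck lid and hold it ajar

ROBOT

A 6-joint arm with a two-finger parallel gripper is mounted at the origin on the work surface. World frame = base frame: x ahead of the robot, y to its left, z up, the work surface at z = 0. Lengths are in m, angles in degrees, forces in N, time in s.
With the tool pointing down it reaches from about 0.25 to 0.725 m from the base axis. Payload 9.7 kg.
Tool frame: the origin (TCP) lies midway between the tips of the shut fingers; the grasp point (between the pads) lies 19 mm behind it; x points along the fingers, y is the direction in which the jaws open and shut, and the axes are right-handed (so a half turn about x gives the same grasp; the last joint's range is limited). The gripper opens to 85 mm and grips with 20 to 120 N. Pads are 22 mm wide; open, the fingers measure 114 mm over their backs; the gripper's body (76 mm by 85 mm) begins 54 mm behind the grasp point. The pads swing forward as they close: fully open they stand 13 mm farther back than shut.
Start: joints at [-69.271, 4.979, 10.078, 95.1, 0, 90], TCP at [0.195, -0.514, 0.231] pointing down, gripper open.
Joint ranges: [-179.16, 179.16], [-48.56, 103.87], [-65.8, 70.77], [-126.05, 130.52], [-82.76, 87.17], [-180, 180]. Speed limits (degrees/s): [127.2, 127.2, 147.25, 180, 180, 180].

INTERFACE

Orientations are given as [roll, pitch, yaw] about the fixed x, y, z axes, in that order (R = Rz(yaw) Ry(pitch) Rx(roll)).
In Python, from workcell import bot, cams gives the robot as it stands.
- The arm moves only by the tool apply_moves, never from a script. Its argument "commands" is a list of rows, each a list of 5 numbers: the shift along the tool's x, y, z in m, then the turn about the tool's x in rad, then the opening, from -1 (shut) to 1 (fully open). In form: [[tx, ty, tz, roll, hand], ...]. A call has 1 to 12 rows; each row is the pose to reach, as a shift and turn from the pose measured when the call began, along the tool's axes at that moment; what a row does not reach only later rows make up. A row lasts 1/10 s, in which the tool goes at most 50 mm and 8.59 degrees, less where a joint would pass 70% of its speed; a pose out of reach is approached as far as the arm can. A call with a gripper value outside its range is refused whole. The fingers move at their own pace and stop on an object; "newtons" is the grip in N (left out, the last holds). Time passes only in rows, so rows that repeat a pose let the fingers close. It gives the time, the measured TCP pose, the force and the opening at its end, in the units of the state.
- bot.get_obs(): the state, without advancing time (a new reading comes with each control period).
- cams.camera(name): name is "side" or "top" or "wrist"; returns a dict with "frame" (384x512x3 uint8, blue, green, red), "depth" (384x512 float32, m along the optical axis (not along the pixel's ray), 0 where there is no reading), "camera_matrix" (3x3 intrinsics, pixels), "D" ([k1, k2, p1, p2, k3] as OpenCV has them; the pictures are not rectified), "R" (3x3) and "t" (3): a world point X has camera coordinates R X + t; the wrist camera has in their place "mount" (4x4, takes a point from camera to tool coordinates, whose origin is the TCP and whose axes are the tool frame's). Camera axes: x right, y down, z forward; pixel columns grow to the right and rows downward; lengths in m; the calibration is good to about 2 mm. A picture is of the moment at which its call begins: read the wrist's pose just before it.
- bot.job_done(): hands the job in, once; it reports no verdict.
Trained networks look in the newest picture that a camera, given by its name, has taken for a name from the list of things; names that differ only in an ending like _2 or _b are one class to them, and where a whole thing is asked for, a point or a joint stands for the part that bears it (a point fixed in the world has none). Each returns a list of dicts, best first, with "confidence" (0 to 1); they miss things now and then, are a little off and sometimes report something else, mostly with a low value. They report only what shows in the picture. A call takes as long as a camera call.
- cams.spot_in(name, camera): "rect" ([left, top, right, bottom] in pixels, round what is visible of it).
The state is a dict: "time": time; "q": joint angles; "qd": joint speeds; "joint_efforts": joint torques, N m; "ee_pos": TCP position; "tcp_rot": TCP orientation; "wrist_force": force on the tool from outside, world axes, zero at the start; "torque": the same for the moment, N m; "opening": finger opening in m.
Only numpy, scipy, OpenCV 4.12 (cv2) and the standard library are available. Lean on these libraries where they do the work, as an engineer would, in place of code of your own. Each camera call takes 0.05 s, during which the arm holds its last target. There are 200 camera calls.

TASK

Two mixing cups have been left on the lid of the blue keeper box: first stand the white one in the wide red cup on the bench, then the slim yellow one inside the white one, all three upright. Then grip the lid's bar, pull the lid free of its sticky seal and finish still holding it level over the box, open by about a finger's width (some 15 to 20 mm) and carried by nothing but the gripper, never having lifted it more than 45 mm. Leave everything else on the bench where it is.

Things in the scene. Friction and masses are not known exactly. Their poses are not given: they have to be found in the camera images.
- keeper_rim (a point): blue steel box screwed to the bench, open on top under its lid: 150 mm (its x) by 250 mm (its y) and 100 mm tall, with a rubber seal round its rim. This point is the centre of its mouth at the height of the rim; z up, its yaw is the box's yaw.
- lid_bar (a point): centre of the straight black grip bar on top of the grey lid. The bar runs along the lid's y: 90 mm long, 14 mm wide (x), 14 mm high, on a post 12 mm thick at either end, with 28 mm of free room under it. The lid's top face is 35 mm below this point and its underside 45 mm. Seated, this point is 45 mm above keeper_rim.
- lid: the grey lid, loose, 0.36 to 0.54 kg: a plate 158 x 258 x 10 mm lying on the rim of the box, with a tongue 14 mm deep below it that a rubber seal grips; origin at the centre of the plate's underside, z up. A straight upward pull of about 11 to 15 N on top of its weight breaks it free within the first 2 mm, the pull fades by 7 mm of lift, and beyond that only the weight is left.
- wide_cup_mid (a point): wide red cup, loose, standing on the bench: open round straight-sided cup, wall 3 mm, floor 4 mm thick; 84 mm outer diameter, 50 mm tall, about 0.12 kg. This point is on its axis, half-way up (25 mm above its underside); z is its axis, up.
- middle_cup_mid (a point): white cup, loose, standing at the start on the lid to one side of the bar: open round straight-sided cup, wall 3 mm, floor 4 mm thick; 60 mm outer diameter, 72 mm tall, about 0.07 kg. This point is on its axis, half-way up (36 mm above its underside); z is its axis, up.
- slim_cup_mid (a point): slim yellow cup, loose, standing at the start on the lid to the other side of the bar: open round straight-sided cup, wall 3 mm, floor 4 mm thick; 40 mm outer diameter, 94 mm tall, about 0.05 kg. This point is on its axis, half-way up (47 mm above its underside); z is its axis, up.
- glue_bottle_mid (a point): white round bottle with a red cap and green label, 60 mm across and 170 mm tall, standing beyond the box; this point is 85 mm up on its axis. Leave alone.
- wax_jar_mid (a point): amber glass jar with a brass cap, 68 mm across and 75 mm tall, standing on the bench; this point is 37 mm up on its axis. Leave alone.
- sanding_block_mid (a point): cork sanding block, 110 x 60 x 30 mm high, lying on the bench; point at its centre. Leave alone.
- oak_offcut_mid (a point): brown wooden offcut, 90 x 45 x 28 mm high, lying on the bench; point at its centre. Leave alone.
- pencil_mid (a point): flat red carpenter's pencil, 150 x 12 x 7 mm, lying between the box and the wide cup; point at its centre. Leave alone.
- filler_knife_grip (a point): filler knife lying on the bench; point at its handle. Leave alone.
- mallet_mid (a point): wooden joiner's mallet lying on the bench, head 65 x 120 x 70 mm high; point at the centre of the head. Leave alone.

How it is judged (in metres and radians):
On the way, in this order (a step that is already met when the one before it is completed fails the run):
1. the white cup stands in the wide red cup, let go (horizontal distance between middle_cup_mid and wide_cup_mid below 0.015 m and z of middle_cup_mid in the frame of wide_cup_mid between 0.009 and 0.02 m and angle between middle_cup_mid's own z axis and vertical below 0.12 rad and contact force between the fingers and middle_cup below 0.05 N and height (world z) of wide_cup_mid below 0.03 m and angle between wide_cup_mid's own z axis and vertical below 0.08 rad), for 0.2 s.
2. the slim yellow cup stands inside the white cup, let go (horizontal distance between slim_cup_mid and middle_cup_mid below 0.013 m and z of slim_cup_mid in the frame of middle_cup_mid between 0.009 and 0.02 m and angle between slim_cup_mid's own z axis and vertical below 0.15 rad and horizontal distance between middle_cup_mid and wide_cup_mid below 0.015 m and z of middle_cup_mid in the frame of wide_cup_mid between 0.009 and 0.02 m and angle between middle_cup_mid's own z axis and vertical below 0.12 rad and contact force between the fingers and slim_cup below 0.05 N), for 0.2 s.
3. the lid is broken free of its seal by the gripper (z of lid_bar in the frame of keeper_rim above 0.05 m and contact force between the fingers and lid above 1 N), for 0.1 s.
At the end, for the whole second after the job is handed in: The gripper still holds the lid at rest, 8 to 28 mm above the rim, within 20 mm sideways, 0.17 rad in yaw, 0.1 rad of level, touching neither box nor cup. The red cup stands on the bench, the white stands in it and the yellow in the white, upright and down on the floor of the next (5 mm) (z of lid_bar in the frame of keeper_rim between 0.053 and 0.073 m and horizontal distance between lid_bar and keeper_rim below 0.02 m and angle between lid_bar's own z axis and vertical below 0.1 rad and angle between the x axis of lid_bar and the x axis of keeper_rim, either way round below 0.17 rad and contact force between the fingers and lid above 1 N and contact force between lid and keeper below 0.1 N and linear speed of each of lid, wide_cup, middle_cup, slim_cup below 0.02 m/s and contact force between lid and wide_cup below 0.05 N and contact force between lid and middle_cup below 0.05 N and contact force between lid and slim_cup below 0.05 N and horizontal distance between middle_cup_mid and wide_cup_mid below 0.015 m and z of middle_cup_mid in the frame of wide_cup_mid between 0.009 and 0.02 m and angle between middle_cup_mid's own z axis and vertical below 0.12 rad and horizontal distance between slim_cup_mid and middle_cup_mid below 0.013 m and z of slim_cup_mid in the frame of middle_cup_mid between 0.009 and 0.02 m and angle between slim_cup_mid's own z axis and vertical below 0.15 rad and height (world z) of wide_cup_mid below 0.03 m and angle between wide_cup_mid's own z axis and vertical below 0.08 rad); the arm keeps its last pose, push and grip.
It fails at once if the lid lifted more than 45 mm off the rim of the box (z of lid_bar in the frame of keeper_rim above 0.09 m).
It fails at once if one of the other things on the bench (bottle, jar, sanding block, offcut, pencil, knife, mallet) moved more than 30 mm (distance of any of glue_bottle_mid, wax_jar_mid, sanding_block_mid, oak_offcut_mid, pencil_mid, filler_knife_grip, mallet_mid from where it was at the start of the episode above 0.03 m).
It also fails if it takes over 72 s, if anything falls off the work surface, if the arm or the gripper's body presses on something with over 40 N, if the wrist force passes 120 N, or if a joint passes its speed limit or range.

## Working session

There is one attempt and no reset: what is moved stays moved. The work goes in short steps, Python scripts to look and compute and a tool call to move; the robot and the scene stay as the last step left them, time stands still between calls to the robot, and variables do not carry over. Pictures are saved under pics/ and viewed, about 8 in all and at most 12, crops included, and the job is handed in when it is done.

Besides the shell and the picture viewer there is one more tool, called after ">>>" as name(argument=value, ...) on one line, values as JSON. apply_moves: Moves the arm, as the interface text tells. Its arguments: {"type":"object","properties":{"commands":{"type":"array"},"newtons":{"type":"number"}},"required":["commands"]}

```bash
ls; mkdir -p pics
cat > h.py <<'E'
import numpy as np, cv2
from workcell import bot, cams
from scipy.spatial.transform import Rotation as Ro
def cam(n):
    o=bot.get_obs(); c=cams.camera(n)
    if 'mount' in c:
        T=np.eye(4);T[:3,:3]=Ro.from_euler('xyz',o['tcp_rot'],degrees=True).as_matrix();T[:3,3]=o['ee_pos']
        W=T@np.array(c['mount'])
    else:
        W=np.eye(4);W[:3,:3]=np.array(c['R']).T;W[:3,3]=-np.array(c['R']).T@np.array(c['t'])
    c['W']=W;return c
def ray(c,u,v):
    p=cv2.undistortPoints(np.array([[[u,v]]],float),np.array(c['camera_matrix']),np.array(c['D'],float))[0,0]
    return c['W'][:3,:3]@np.array([p[0],p[1],1]),c['W'][:3,3]
def cloud(c):
    h,w=c['depth'].shape
    uv=np.stack(np.meshgrid(np.arange(w),np.arange(h)),-1).reshape(-1,1,2).astype(float)
    p=cv2.undistortPoints(uv,np.array(c['camera_matrix']),np.array(c['D'],float)).reshape(-1,2)
    d=c['depth'].reshape(-1,1)
    X=np.hstack([p*d,d])@c['W'][:3,:3].T+c['W'][:3,3]
    X[d[:,0]==0]=np.nan
    return X.reshape(h,w,3)
def atz(c,u,v,z):
    d,o=ray(c,u,v);return o+d*(z-o[2])/d[2]
E
python3 - <<'E'
from h import *
print(bot.get_obs())
ims=[]
for n in ('top','side'):
    c=cam(n);X=cloud(c);ims.append(c['frame'].copy())
    print(n,c['W'].round(3).tolist(),np.array(c['camera_matrix']).round(1).tolist())
    for k in 'lid_bar lid wide_cup_mid middle_cup_mid slim_cup_mid glue_bottle_mid wax_jar_mid pencil_mid mallet_mid sanding_block_mid oak_offcut_mid filler_knife_grip'.split():
        for d in cams.spot_in(k,n)[:2]:
            r=np.array(d['rect']);u,v=(r[:2]+r[2:])/2
            print(k,round(d['confidence'],2),r.round().tolist(),X[int(v),int(u)].round(3))
            if d['confidence']>.5:
                a=r.astype(int);cv2.rectangle(ims[-1],tuple(a[:2].tolist()),tuple(a[2:].tolist()),(0,255,0),1)
                
for n,i in zip('ts',ims): cv2.imwrite(f'pics/{n}0.png',i)
E
```

```text
pics
{'time': 0.0, 'q': array([-6.92699389e+01,  5.01114861e+00,  1.00347222e+01,  9.50994390e+01,
       -2.81361581e-03,  9.00001217e+01]), 'qd': array([ 0.11008148,  0.0672189 , -0.00451051,  0.03674784, -0.16055009,
       -0.0090027 ]), 'joint_efforts': array([ 6.63362644e-04, -5.20389819e+01,  4.64806831e+01,  1.62132690e-02,
        4.04433308e-05, -1.31137895e-05]), 'ee_pos': array([ 0.19458769, -0.51418495,  0.230585  ]), 'tcp_rot': array([-87.87592692,  89.92408247, 112.85401436]), 'wrist_force': array([-0.0785335 , -1.03135835,  0.22659259]), 'torque': array([0.0053026 , 0.04974066, 0.0101731 ]), 'opening': 0.08518446738507549}
top [[0.004, -0.992, 0.123, 0.36], [-1.0, -0.003, 0.002, -0.005], [-0.002, -0.123, -0.992, 1.391], [0.0, 0.0, 0.0, 1.0]] [[403.3, 0.0, 253.4], [0.0, 403.3, 193.7], [0.0, 0.0, 1.0]]
lid_bar 0.72 [247.0, 161.0, 340.0, 230.0] [ 0.511 -0.124  0.147]
lid 0.77 [250.0, 161.0, 337.0, 230.0] [ 0.511 -0.124  0.147]
lid 0.66 [345.0, 194.0, 369.0, 229.0] [ 0.471 -0.35   0.034]
wide_cup_mid 0.79 [174.0, 192.0, 198.0, 214.0] [0.499 0.232 0.003]
middle_cup_mid 0.8
[... 1227 characters left out ...]
d 0.8 [236.0, 282.0, 270.0, 318.0] [0.502 0.231 0.   ]
middle_cup_mid 0.81 [252.0, 166.0, 272.0, 202.0] [ 0.52  -0.012  0.18 ]
middle_cup_mid 0.48 [319.0, 140.0, 340.0, 169.0] [ 0.337 -0.298  0.054]
wax_jar_mid 0.88 [320.0, 141.0, 338.0, 167.0] [ 0.338 -0.296  0.06 ]
pencil_mid 0.59 [236.0, 267.0, 292.0, 282.0] [ 0.484  0.151 -0.   ]
mallet_mid 0.97 [244.0, 103.0, 320.0, 140.0] [ 0.517 -0.466  0.041]
sanding_block_mid 0.57 [291.0, 145.0, 305.0, 153.0] [ 0.447 -0.334  0.029]
oak_offcut_mid 0.81 [226.0, 140.0, 256.0, 158.0] [ 0.645 -0.306  0.028]
filler_knife_grip 0.95 [167.0, 356.0, 272.0, 383.0] [ 0.546  0.412 -0.001]
filler_knife_grip 0.62 [320.0, 139.0, 339.0, 168.0] [ 0.338 -0.296  0.06 ]
```

```bash
python3 - <<'E'
import cv2
a=cv2.imread('pics/t0.png')[110:290,110:430];b=cv2.imread('pics/s0.png')[90:384,150:400]
import numpy as np
a=cv2.resize(a,None,fx=2.4,fy=2.4)[:600]
b=cv2.resize(b,None,fx=2,fy=2)
cv2.imwrite('pics/t1.png',a);cv2.imwrite('pics/s1.png',b)
E
python3 - <<'E'
from h import *
c=cam('top');X=cloud(c);B=np.array([0,0,0])
m=(X[...,2]>.095)&(X[...,2]<.12)&(abs(X[...,0]-.51)<.2)&(abs(X[...,1]+.1)<.2)
P=X[m];print('lidtop z',np.median(P[:,2]),m.sum())
# edges of plate using minAreaRect on biggest component
n,l,s,_=cv2.connectedComponentsWithStats(((X[...,2]>.095)&(X[...,2]<.25)&(X[...,0]>.35)&(X[...,0]<.64)&(abs(X[...,1]+.12)<.2)).astype('uint8'))
k=1+s[1:,4].argmax();P=X[(l==k)&(X[...,2]<.12)]
print(cv2.minAreaRect(P[:,:2].astype('float32')),len(P))
for lo,hi in((.132,.165),(.17,.19),(.19,.22)):
    Q=X[(l==k)&(X[...,2]>lo)&(X[...,2]<hi)];print(lo,len(Q),Q.mean(0),cv2.minAreaRect(Q[:,:2].astype('float32')) if len(Q) else 0)
    hsv=0
hsv=cv2.cvtColor(c['frame'],cv2.COLOR_BGR2HSV)
for nme,(r) in dict(wide=[170,188,202,218],mid=[256,176,281,202],slim=[306,193,330,217]).items():
    u0,v0,u1,v1=r;print(nme);x=X[v0:v1,u0:u1,2];print((x*1000).astype(int)[::2,::1])
E
```

```text
lidtop z 0.11002795559593259 3476
((0.5182998776435852, -0.12259915471076965), (0.2585291564464569, 0.15880994498729706), 76.51825714111328) 3476
0.132 232 [ 0.51375336 -0.11939386  0.14962588] ((0.5011097192764282, -0.11475543677806854), (0.20592601597309113, 0.05675049126148224), 70.8450927734375)
0.17 113 [ 0.51344065 -0.08891735  0.17981863] ((0.5004567503929138, -0.11279751360416412), (0.20830044150352478, 0.05856162682175636), 69.32303619384766)
0.19 55 [ 0.48104462 -0.19899943  0.20119726] ((0.4807223677635193, -0.19784116744995117), (0.03599753603339195, 0.03794945403933525), 0.6670422554016113)
wide
[[                  -3                    2                   -6
                    -1                   -1                    0
                    -1                   -3                    0
                     2                    0                    0
                     0                   -2                   -2
                     4                    4                   -1
                    -1                    1                    0
                     0       
[... 22637 characters left out ...]
      112                  112                  106
                   110                  109                   -2]
 [                 111                  108                  110
                   110                  112                  112
                   113                  110                  112
                   111                  111                  109
                   110                  109                  114
                   113                  114                  112
                   112                  112                  111
                   105                   -3                   -6]]<stdin>:14: RuntimeWarning: invalid value encountered in cast
```

View pics/t1.png

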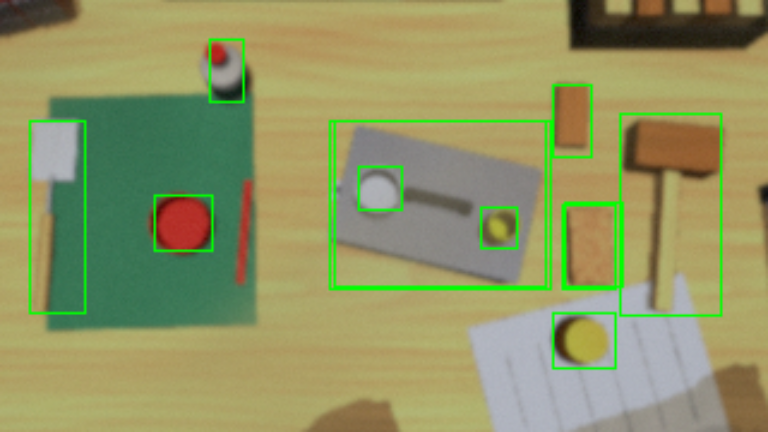

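View pics/s1.png

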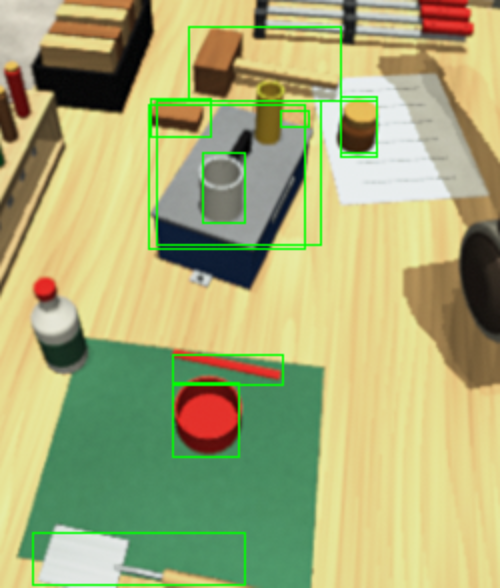

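The pictures confirm the detections: the white cup is on the lid's left end and the yellow cup on its right. The bar runs between them, the red cup stands on the green mat, and the pencil lies between box and mat. Next I'll fit the rims in both views.

```bash
cat >> h.py <<'E'
from scipy.optimize import least_squares
def rimfit(X,cx,cy,r,z,tol=.006):
    """fixed-radius circle fit to cloud points at rim height"""
    for _ in range(4):
        m=(abs(X[...,2]-z)<tol)&(abs(np.hypot(X[...,0]-cx,X[...,1]-cy)-r)<.02)
        P=X[m]
        s=least_squares(lambda p:np.hypot(P[:,0]-p[0],P[:,1]-p[1])-r,[cx,cy],loss='soft_l1',f_scale=.002)
        cx,cy=s.x
    return np.round([cx,cy,np.median(P[:,2]),len(P),np.abs(s.fun).mean()],4)
E
python3 - <<'E'
from h import *
for n in('top','side'):
    c=cam(n);X=cloud(c)
    for k,g in dict(wide=(.495,.233,.0405,.05),mid=(.53,-.045,.0285,.182),slim=(.481,-.198,.0185,.204)).items():
        print(n,k,rimfit(X,*g))
    m=(X[...,2]>.145)&(X[...,2]<.158)&(np.hypot(X[...,0]-.53,X[...,1]+.045)>.036)&(np.hypot(X[...,0]-.481,X[...,1]+.198)>.027)&(abs(X[...,0]-.51)<.1)&(abs(X[...,1]+.12)<.07)
    P=X[m].astype('float32');print('bar',cv2.minAreaRect(P[:,:2]),P.mean(0),len(P))
o=bot.get_obs();print(Ro.from_euler('xyz',o['tcp_rot'],degrees=True).as_matrix().round(3));print(cams.camera('wrist')['mount'].round(3))
E
```

```text
top wide [4.969e-01 2.303e-01 4.920e-02 8.200e+01 1.000e-03]
top mid [ 5.271e-01 -4.290e-02  1.818e-01  6.700e+01  9.000e-04]
top slim [ 4.808e-01 -1.980e-01  2.030e-01  4.400e+01  7.000e-04]Traceback (most recent call last):
  File "<stdin>", line 7, in <module>
cv2.error: OpenCV(4.12.0) /io/opencv/modules/imgproc/src/convhull.cpp:143: error: (-215:Assertion failed) total >= 0 && (depth == CV_32F || depth == CV_32S) in function 'convexHull'
```

```bash
cat >> h.py <<'E'
def plan(p,yaw):
    """tool-axis shift and roll to bring TCP to p, jaw axis at world yaw (deg, mod 180)"""
    o=bot.get_obs();R=Ro.from_euler('xyz',o['tcp_rot'],degrees=True).as_matrix()
    a=np.degrees(np.arctan2(R[1,1],R[0,1]));d=(yaw-a+90)%180-90
    print('ee',o['ee_pos'].round(4),'jaw',a.round(1),'shift',(R.T@(np.array(p)-o['ee_pos'])).round(4),'roll',np.radians(-d).round(4),'q',o['q'].round(0),'open',round(o['opening'],4),'F',o['wrist_force'].round(1),'t',o['time'])
E
python3 - <<'E'
from h import *
c=cam('side');X=cloud(c)
for k,g in dict(wide=(.495,.233,.0405,.05),mid=(.53,-.045,.0285,.182),slim=(.481,-.198,.0185,.204)).items():
        print(k,rimfit(X,*g))
for n in('top','side'):
    X=cloud(cam(n))
    m=(X[...,2]>.145)&(X[...,2]<.158)&(np.hypot(X[...,0]-.53,X[...,1]+.045)>.036)&(np.hypot(X[...,0]-.481,X[...,1]+.198)>.027)&(abs(X[...,0]-.51)<.1)&(abs(X[...,1]+.12)<.07)
    P=np.ascontiguousarray(X[m][:,:2],dtype='float32');print('bar',cv2.minAreaRect(P),P.mean(0),len(P))
o=bot.get_obs();print(Ro.from_euler('xyz',o['tcp_rot'],degrees=True).as_matrix().round(3));print(cams.camera('wrist')['mount'].round(3))
plan([.507,-.12,.38],-13.5)
plan([.507,-.12,.38],76.5)
E
```

```text
wide [4.967e-01 2.334e-01 4.760e-02 1.660e+02 9.000e-04]
mid [ 5.268e-01 -3.930e-02  1.789e-01  8.400e+01  1.100e-03]
slim [ 4.800e-01 -1.953e-01  2.007e-01  4.400e+01  1.200e-03]
bar ((0.5176424980163574, -0.12332373857498169), (0.08525407314300537, 0.014654804021120071), 75.78716278076172) [ 0.5173651  -0.12276247] 128
bar ((0.5145354866981506, -0.12998415529727936), (0.06517644971609116, 0.014230637811124325), 77.1220932006836) [ 0.5139353  -0.12955362] 77
[[-0.     0.354 -0.935]
 [-0.    -0.935 -0.354]
 [-1.     0.     0.   ]]
[[ 0.001 -0.261  0.965 -0.143]
 [ 1.     0.001 -0.001  0.001]
 [-0.001  0.965  0.261 -0.066]
 [ 0.     0.     0.     1.   ]]
ee [ 0.1947 -0.5144  0.2313] jaw -69.3 shift [-0.1487 -0.2583 -0.4317] roll -0.9734 q [-69.   5.  10.  95.  -0.  90.] open 0.0858 F [-1.5  0.9 -0. ] t 1.6
ee [ 0.1947 -0.5144  0.2313] jaw -69.3 shift [-0.1487 -0.2583 -0.4317] roll 0.5974 q [-69.   5.  10.  95.  -0.  90.] open 0.0858 F [-1.5  0.9 -0. ] t 1.6
```

Run:
```python
from h import *
plan([.527,-.041,.29],-13.5)
```

```text
ee [ 0.1947 -0.5144  0.2313] jaw -69.3 shift [-0.0587 -0.3252 -0.4784] roll -0.9734 q [-69.   5.  10.  95.  -0.  90.] open 0.0858 F [-1.5  0.9 -0. ] t 1.6
```

>>> apply_moves(commands=[[-0.03, -0.01, -0.015, -0.03, 1], [-0.05, -0.03, -0.045, -0.1, 1], [-0.0587, -0.055, -0.08, -0.18, 1], [-0.0587, -0.085, -0.12, -0.28, 1], [-0.0587, -0.115, -0.165, -0.38, 1], [-0.0587, -0.145, -0.21, -0.48, 1], [-0.0587, -0.175, -0.255, -0.58, 1], [-0.0587, -0.205, -0.3, -0.68, 1], [-0.0587, -0.235, -0.345, -0.78, 1], [-0.0587, -0.265, -0.39, -0.88, 1], [-0.0587, -0.295, -0.435, -0.95, 1], [-0.0587, -0.315, -0.465, -0.9734, 1]])

```text
time: 2.8
ee_pos: [0.5104, -0.0651, 0.2902]
tcp_rot: [90.1, 90.0, -13.2]
wrist_force: [0.2, -1.0, 0.2]
opening: 0.0856
```

```bash
cat > look.py <<'E'
from h import *
import sys
c=cam('wrist');X=cloud(c)
for k,g in dict(wide=(.495,.233,.0405,.05),mid=(.527,-.041,.0285,.181),slim=(.481,-.197,.0185,.203)).items():
    try: print(k,rimfit(X,*g))
    except Exception as e: print(k,'no')
m=(X[...,2]>.143)&(X[...,2]<.16)&(np.hypot(X[...,0]-.53,X[...,1]+.042)>.036)&(np.hypot(X[...,0]-.481,X[...,1]+.198)>.027)&(abs(X[...,0]-.51)<.1)&(abs(X[...,1]+.12)<.07)
P=np.ascontiguousarray(X[m][:,:2],dtype='float32')
if len(P)>9: print('bar',cv2.minAreaRect(P),np.median(X[m][:,2]),len(P))
if len(sys.argv)>1: cv2.imwrite('pics/'+sys.argv[1],c['frame'])
E
python3 look.py w1.png; python3 -c "
from h import *
plan([.527,-.041,.154],-13.5)"
```

```text
wide [0.495 0.233   nan 0.      nan]
mid [ 5.272e-01 -4.230e-02  1.816e-01  1.031e+03  1.000e-03]
slim [ 4.810e-01 -1.973e-01  2.017e-01  2.490e+02  6.000e-04]
bar ((0.5179679989814758, -0.12164431065320969), (0.08753329515457153, 0.014040572568774223), 76.52143096923828) 0.15147220695996458 1298
ee [ 0.5135 -0.0601  0.2888] jaw -13.1 shift [ 0.1349  0.0088 -0.0214] roll 0.0065 q [ -7.   2.  14. 101.   0.  96.] open 0.0858 F [-1.7  3.7 -2.7] t 2.85
  return _methods._mean(a, axis=axis, dtype=dtype,
  ret = ret.dtype.type(ret / rcount)
h.py:33: RuntimeWarning: Mean of empty slice.
  return np.round([cx,cy,np.median(P[:,2]),len(P),np.abs(s.fun).mean()],4)
```

View pics/w1.png

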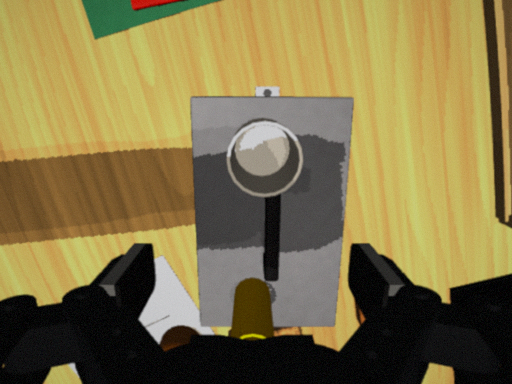

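The picture shows the white cup rim at about (264,158), the bar at (272,235) and the yellow cup at (252,310). The wrist fits agree with the top camera to within 1 mm, so I'll descend on the white cup.

>>> apply_moves(commands=[[0.01, 0.009, -0.0205, 0.006, 1], [0.03, 0.009, -0.0205, 0.006, 1], [0.06, 0.009, -0.0205, 0.006, 1], [0.09, 0.009, -0.0205, 0.006, 1], [0.115, 0.009, -0.0205, 0.006, 1], [0.13, 0.009, -0.0205, 0.006, 1], [0.135, 0.009, -0.0205, 0.006, 1], [0.135, 0.009, -0.0205, 0.006, 1], [0.135, 0.009, -0.0205, 0.006, 1]], newtons=25)

```text
time: 3.75
ee_pos: [0.5276, -0.042, 0.1552]
tcp_rot: [148.0, 89.8, 44.5]
wrist_force: [0.2, -0.1, 0.2]
opening: 0.0851
```

```bash
python3 -c "
from h import *
plan([.5272,-.042,.154],-13.5)"
```

```text
ee [ 0.5276 -0.042   0.1552] jaw -13.5 shift [ 0.0012 -0.0003  0.0001] roll 0.0004 q [-5.  1. -2. 86.  0. 99.] open 0.0851 F [ 0.2 -0.1  0.2] t 3.75
```

>>> apply_moves(commands=[[0.001, 0, 0, 0, 0.3], [0.001, 0, 0, 0, 0], [0.001, 0, 0, 0, 0], [0.001, 0, 0, 0, 0], [0.001, 0, 0, 0, 0], [0.001, 0, 0, 0, 0], [0.001, 0, 0, 0, 0], [0.001, 0, 0, 0, 0]], newtons=25)

```text
time: 4.55
ee_pos: [0.528, -0.042, 0.1553]
tcp_rot: [130.4, 89.7, 26.9]
wrist_force: [0.2, -0.8, 5.1]
opening: 0.0578
```

>>> apply_moves(commands=[[0, 0, 0, 0, -0.3], [-0.005, 0, 0, 0, -0.3], [-0.02, 0, 0, 0, -0.3], [-0.04, 0, 0, 0, -0.3], [-0.06, 0, 0, 0, -0.3], [-0.06, 0, 0, 0, -0.3], [-0.06, 0, 0, 0, -0.3]])

```text
time: 5.25
ee_pos: [0.5281, -0.0422, 0.2158]
tcp_rot: [125.0, 89.7, 21.5]
wrist_force: [0.0, -0.2, -1.2]
opening: 0.0579
```

```bash
python3 -c "
from h import *
plan([.497,.2315,.215],-13.5)
c=cam('wrist');X=cloud(c)
print(rimfit(X,.5275,-.042,.0285,.243,.008))
cv2.imwrite('pics/w2.png',c['frame'])"
```

```text
ee [ 0.5281 -0.0422  0.2158] jaw -13.5 shift [ 0.0012 -0.094  -0.2589] roll 0.0004 q [-5.  2.  5. 93.  0. 99.] open 0.0579 F [ 0.  -0.2 -1.2] t 5.25
[ 5.289e-01 -4.210e-02  2.419e-01  6.589e+03  2.000e-03]
```

View pics/w2.png

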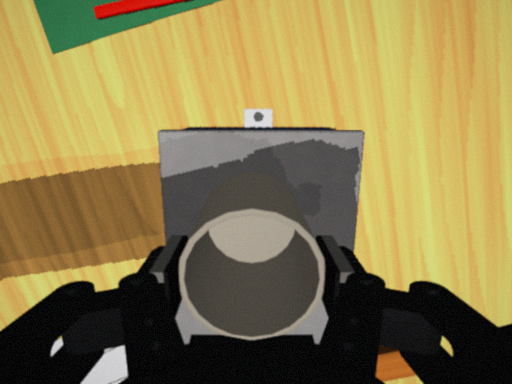

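The white cup is held level in the pads, with its rim centred near (253,272). I'll carry it toward the red cup and look from just short of it.

>>> apply_moves(commands=[[0, -0.01, -0.02, 0, -0.3], [0, -0.02, -0.05, 0, -0.3], [0, -0.035, -0.085, 0, -0.3], [0, -0.05, -0.12, 0, -0.3], [0, -0.06, -0.145, 0, -0.3], [0, -0.07, -0.16, 0, -0.3], [0, -0.07, -0.16, 0, -0.3], [0, -0.07, -0.16, 0, -0.3]])

```text
time: 6.1
ee_pos: [0.4967, 0.1297, 0.2145]
tcp_rot: [134.5, 89.8, 31.1]
wrist_force: [-0.3, -0.1, -0.0]
opening: 0.0584
```

```bash
python3 -W ignore look.py w3.png | head -1; python3 -c "
from h import *
plan([.497,.2315,.215],-13.5)"
```

```text
wide [4.971e-01 2.307e-01 4.970e-02 1.190e+03 9.000e-04]
ee [0.4969 0.1293 0.2147] jaw -13.5 shift [-0.0002 -0.0237 -0.0994] roll 0.0004 q [ 15.  -1.   3.  93.   0. 118.] open 0.0579 F [ 0.2  0.1 -0.4] t 6.15
```

>>> apply_moves(commands=[[0.01, -0.008, -0.035, 0, -0.3], [0.03, -0.018, -0.075, 0, -0.3], [0.06, -0.0238, -0.0985, 0, -0.3], [0.09, -0.0238, -0.0985, 0, -0.3], [0.1, -0.0238, -0.0985, 0, -0.3], [0.1, -0.0238, -0.0985, 0, -0.3], [0.12, -0.0238, -0.0985, 0, -0.3], [0.14, -0.0238, -0.0985, 0, -0.3], [0.155, -0.0238, -0.0985, 0, -0.3], [0.16, -0.0238, -0.0985, 0, -0.3], [0.16, -0.0238, -0.0985, 0, -0.3]])

```text
time: 7.25
ee_pos: [0.4973, 0.2305, 0.0551]
tcp_rot: [132.3, 89.8, 28.8]
wrist_force: [-0.3, -0.5, -0.2]
opening: 0.058
```

>>> apply_moves(commands=[[0.002, 0, 0, 0, -0.3], [0.003, 0, 0, 0, -0.3], [0.004, 0, 0, 0, -0.3], [0.004, 0, 0, 0, -0.3]])

```text
time: 7.65
ee_pos: [0.4974, 0.2306, 0.0513]
tcp_rot: [132.1, 89.8, 28.6]
wrist_force: [-0.4, -0.3, -0.9]
opening: 0.0577
```

>>> apply_moves(commands=[[0.001, 0, 0, 0, -0.3], [0.002, 0, 0, 0, -0.3], [0.002, 0, 0, 0, -0.3]])

```text
time: 7.95
ee_pos: [0.4974, 0.2307, 0.0493]
tcp_rot: [132.5, 89.8, 29.0]
wrist_force: [1.6, -0.5, 0.5]
opening: 0.058
```

Contact is just starting, so I'll release slowly.

>>> apply_moves(commands=[[0, 0, 0, 0, 0.4], [0, 0, 0, 0, 0.6], [0, 0, 0, 0, 0.8], [0, 0, 0, 0, 1], [0, 0, 0, 0, 1], [0, 0, 0, 0, 1], [-0.01, 0, 0, 0, 1], [-0.04, 0, 0, 0, 1], [-0.08, 0, 0, 0, 1], [-0.12, 0, 0, 0, 1], [-0.16, 0, 0, 0, 1], [-0.19, 0, 0, 0, 1]])

```text
time: 9.15
ee_pos: [0.4969, 0.2303, 0.243]
tcp_rot: [130.4, 89.6, 26.9]
wrist_force: [1.3, 0.0, 0.9]
opening: 0.0854
```

```bash
python3 -c "
from h import *
c=cam('wrist');X=cloud(c)
print('wide',rimfit(X,.497,.231,.0405,.05),'mid',rimfit(X,.497,.231,.0285,.076,.005))
cv2.imwrite('pics/w4.png',c['frame'])
plan([.481,-.1973,.28],-13.5)"
```

```text
wide [4.972e-01 2.322e-01 4.960e-02 1.008e+03 3.800e-03] mid [4.983e-01 2.299e-01 7.560e-02 6.160e+02 9.000e-04]
ee [0.4976 0.2307 0.2474] jaw -13.5 shift [-0.035   0.0841  0.4198] roll -0.0001 q [ 25.   4.  11.  96.   0. 128.] open 0.0858 F [-2.7 -1.2  1.8] t 9.2
```

View pics/w4.png

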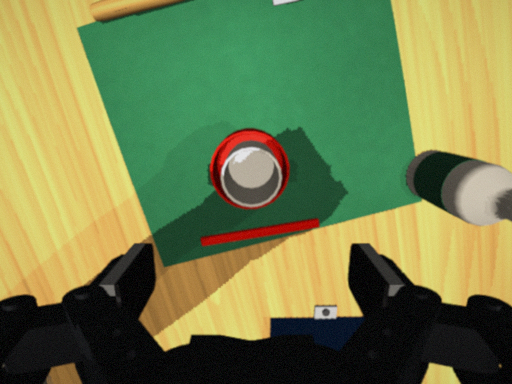

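The white cup stands in the red one: rim z is 0.0756, centred near (250,172). Next is the yellow cup.

>>> apply_moves(commands=[[-0.01, 0.004, 0.02, 0, 1], [-0.025, 0.012, 0.06, 0, 1], [-0.035, 0.02, 0.1, 0, 1], [-0.035, 0.029, 0.145, 0, 1], [-0.035, 0.038, 0.19, 0, 1], [-0.035, 0.047, 0.235, 0, 1], [-0.035, 0.056, 0.28, 0, 1], [-0.035, 0.065, 0.325, 0, 1], [-0.035, 0.073, 0.365, 0, 1], [-0.035, 0.08, 0.4, 0, 1], [-0.035, 0.0841, 0.42, 0, 1], [-0.035, 0.0841, 0.42, 0, 1]])

```text
time: 10.4
ee_pos: [0.4805, -0.1997, 0.28]
tcp_rot: [128.8, 89.3, 25.1]
wrist_force: [-0.1, 0.6, 0.6]
opening: 0.0857
```

```bash
python3 -W ignore look.py| tail -2; python3 -c "
from h import *
plan([.481,-.1973,.178],-13.5)"
```

```text
slim [ 4.809e-01 -1.973e-01  2.034e-01  8.790e+02  8.000e-04]
bar ((0.5178205966949463, -0.12211386859416962), (0.08963017165660858, 0.014329267665743828), 76.20991516113281) 0.15169971740072508 2047
ee [ 0.4807 -0.1984  0.2802] jaw -13.6 shift [ 0.1022 -0.0009 -0.0003] roll -0.0024 q [-23.   2.  12. 100.   1.  81.] open 0.0856 F [-0.  -0.5 -0. ] t 10.45
```

>>> apply_moves(commands=[[0.02, -0.001, 0, 0, 1], [0.05, -0.001, 0, 0, 1], [0.08, -0.001, 0, 0, 1], [0.095, -0.001, 0, 0, 1], [0.102, -0.001, 0, 0, 1], [0.102, -0.001, 0, 0, 1], [0.102, -0.001, 0, 0, 1]])

```text
time: 11.15
ee_pos: [0.4812, -0.1972, 0.1794]
tcp_rot: [125.8, 89.3, 22.2]
wrist_force: [-0.4, 0.0, -0.5]
opening: 0.0852
```

>>> apply_moves(commands=[[0, 0, 0, 0, 0.3], [0, 0, 0, 0, 0], [0, 0, 0, 0, -0.3], [0, 0, 0, 0, -0.4], [0, 0, 0, 0, -0.4], [0, 0, 0, 0, -0.6], [0, 0, 0, 0, -0.6], [0, 0, 0, 0, -0.6], [0, 0, 0, 0, -0.6]], newtons=25)

```text
time: 12.05
ee_pos: [0.4812, -0.1973, 0.1799]
tcp_rot: [124.1, 89.2, 20.5]
wrist_force: [-2.2, 0.5, 5.2]
opening: 0.0384
```

>>> apply_moves(commands=[[-0.005, 0, 0, 0, -0.6], [-0.02, 0, 0, 0, -0.6], [-0.045, 0, 0, 0, -0.6], [-0.07, 0, 0, 0, -0.6], [-0.075, 0, 0, 0, -0.6], [-0.075, 0, 0, 0, -0.6]])

```text
time: 12.65
ee_pos: [0.4807, -0.1978, 0.2553]
tcp_rot: [120.5, 89.2, 16.9]
wrist_force: [0.7, -0.5, -0.5]
opening: 0.0383
```

```bash
python3 -W ignore -c "
from h import *
plan([.498,.13,.255],-13.5)
c=cam('wrist');X=cloud(c)
print(rimfit(X,.481,-.197,.0185,.279,.008))"
```

```text
ee [ 0.4807 -0.1978  0.2553] jaw -13.6 shift [ 0.0019 -0.0603 -0.3227] roll -0.0019 q [-23.   1.   8.  97.   1.  81.] open 0.0383 F [ 0.7 -0.5 -0.5] t 12.65
[ 4.815e-01 -1.977e-01  2.788e-01  4.786e+03  2.600e-03]
```

>>> apply_moves(commands=[[0, -0.004, -0.02, 0, -0.6], [0, -0.01, -0.055, 0, -0.6], [0, -0.018, -0.095, 0, -0.6], [0, -0.026, -0.135, 0, -0.6], [0, -0.034, -0.175, 0, -0.6], [0, -0.042, -0.215, 0, -0.6], [0, -0.049, -0.255, 0, -0.6], [0.001, -0.055, -0.29, 0, -0.6], [0.002, -0.059, -0.315, 0, -0.6], [0.002, -0.0603, -0.3227, 0, -0.6], [0.002, -0.0603, -0.3227, 0, -0.6], [0.002, -0.0603, -0.3227, 0, -0.6]])

```text
time: 13.9
ee_pos: [0.4975, 0.1294, 0.2534]
tcp_rot: [124.2, 89.3, 20.6]
wrist_force: [-0.2, -0.5, -0.7]
opening: 0.0386
```

```bash
python3 -W ignore -c "
from h import *
c=cam('wrist');X=cloud(c)
print('mid',rimfit(X,.498,.23,.0285,.076,.005))
plan([.4975,.23,.085],-13.5)"
```

```text
mid [4.980e-01 2.292e-01 7.570e-02 7.040e+02 8.000e-04]
ee [0.4976 0.1292 0.2537] jaw -13.7 shift [ 0.1691 -0.0256 -0.0968] roll -0.0028 q [ 15.  -0.   7.  97.   0. 118.] open 0.0383 F [ 1.1 -0.9 -0.3] t 13.95
```

>>> apply_moves(commands=[[0.01, -0.008, -0.03, 0, -0.6], [0.03, -0.018, -0.07, 0, -0.6], [0.055, -0.025, -0.0945, 0, -0.6], [0.075, -0.0256, -0.0965, 0, -0.6], [0.085, -0.0256, -0.0965, 0, -0.6], [0.085, -0.0256, -0.0965, 0, -0.6], [0.1, -0.0256, -0.0965, 0, -0.6], [0.12, -0.0256, -0.0965, 0, -0.6], [0.14, -0.0256, -0.0965, 0, -0.6], [0.16, -0.0256, -0.0965, 0, -0.6], [0.169, -0.0256, -0.0965, 0, -0.6], [0.169, -0.0256, -0.0965, 0, -0.6]])

```text
time: 15.15
ee_pos: [0.4972, 0.229, 0.0843]
tcp_rot: [123.7, 89.4, 20.0]
wrist_force: [-0.4, 0.2, -0.2]
opening: 0.0382
```

>>> apply_moves(commands=[[0.002, 0, 0, 0, -0.6], [0.004, 0, 0, 0, -0.6], [0.0055, 0, 0, 0, -0.6], [0.0055, 0, 0, 0, -0.6]])

```text
time: 15.55
ee_pos: [0.4974, 0.2291, 0.079]
tcp_rot: [123.8, 89.3, 20.1]
wrist_force: [0.1, 0.3, -0.7]
opening: 0.0386
```

>>> apply_moves(commands=[[0.001, 0, 0, 0, -0.6], [0.001, 0, 0, 0, -0.6], [0.001, 0, 0, 0, 0.0], [0.001, 0, 0, 0, 0.3], [0.001, 0, 0, 0, 0.6], [0.001, 0, 0, 0, 1], [0, 0, 0, 0, 1], [0, 0, 0, 0, 1], [-0.01, 0, 0, 0, 1], [-0.04, 0, 0, 0, 1], [-0.08, 0, 0, 0, 1], [-0.11, 0, 0, 0, 1]])

```text
time: 16.75
ee_pos: [0.4963, 0.2287, 0.192]
tcp_rot: [124.5, 89.2, 20.8]
wrist_force: [0.4, -0.2, 0.3]
opening: 0.0855
```

>>> apply_moves(commands=[[-0.04, 0, 0, 0, 1], [-0.08, 0, 0, 0, 1], [-0.08, 0, 0, 0, 1]])

```text
time: 17.05
ee_pos: [0.4962, 0.2288, 0.2788]
tcp_rot: [126.1, 88.7, 22.4]
wrist_force: [0.9, 0.3, -0.9]
opening: 0.0853
```

```bash
python3 -W ignore -c "
from h import *
c=cam('wrist');X=cloud(c)
print('wide',rimfit(X,.497,.231,.0405,.05),'mid',rimfit(X,.498,.23,.0285,.076,.005),'slim',rimfit(X,.498,.23,.0185,.102,.005))
cv2.imwrite('pics/w5.png',c['frame'])
plan([.518,-.122,.23],-13.6)"
```

```text
wide [4.971e-01 2.316e-01 4.960e-02 7.140e+02 2.200e-03] mid [4.982e-01 2.301e-01 7.570e-02 5.420e+02 2.600e-03] slim [4.968e-01 2.291e-01 1.015e-01 3.810e+02 8.000e-04]
ee [0.496  0.2287 0.2758] jaw -13.7 shift [0.0437 0.1037 0.336 ] roll -0.0018 q [ 25.   5.  15.  99.  -0. 128.] open 0.0855 F [ 0.4  0.7 -1.1] t 17.1
```

View pics/w5.png

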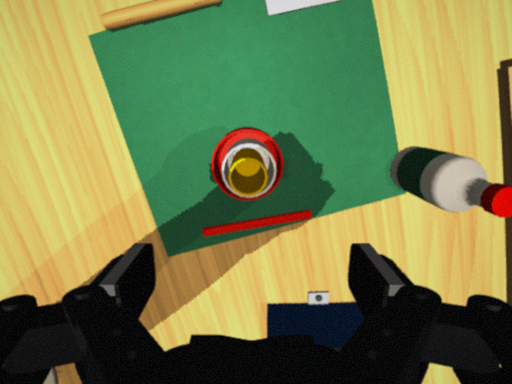

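All three cups are nested and upright: the slim rim is at z 0.1015 and the stack is centred near (247,165). Now for the lid bar.

>>> apply_moves(commands=[[0, 0.006, 0.02, 0, 1], [0, 0.018, 0.06, 0, 1], [0.005, 0.032, 0.105, 0, 1], [0.01, 0.046, 0.15, 0, 1], [0.015, 0.06, 0.195, 0, 1], [0.02, 0.074, 0.24, 0, 1], [0.03, 0.087, 0.28, 0, 1], [0.04, 0.098, 0.315, 0, 1], [0.0437, 0.1037, 0.336, 0, 1], [0.0437, 0.1037, 0.336, 0, 1], [0.0437, 0.1037, 0.336, 0, 1]])

```text
time: 18.2
ee_pos: [0.5176, -0.1221, 0.2293]
tcp_rot: [128.8, 89.0, 25.1]
wrist_force: [0.5, 0.5, -0.6]
opening: 0.0855
```

```bash
python3 -W ignore look.py| tail -1; python3 -W ignore -c "
from h import *
print(Ro.from_euler('xyz',bot.get_obs()['tcp_rot'],degrees=True).as_matrix().round(3)[2])
plan([.518,-.122,.126],-13.6)"
```

```text
bar ((0.5177603960037231, -0.12132182717323303), (0.08814073354005814, 0.01366418320685625), 76.53653717041016) 0.15156737326194006 2343
[-1.     0.015 -0.011]
ee [ 0.5178 -0.1215  0.2297] jaw -13.7 shift [ 0.1037 -0.0012  0.0016] roll -0.002 q [-14.   2.   6.  94.   1.  90.] open 0.0856 F [ 0.4 -0.1 -0.3] t 18.25
```

>>> apply_moves(commands=[[0.02, -0.001, 0.0015, 0, 1], [0.05, -0.001, 0.0015, 0, 1], [0.08, -0.001, 0.0015, 0, 1], [0.095, -0.001, 0.0015, 0, 1], [0.102, -0.001, 0.0015, 0, 1], [0.104, -0.001, 0.0015, 0, 1], [0.104, -0.001, 0.0015, 0, 1], [0.104, -0.001, 0.0015, 0, 1]])

```text
time: 19.05
ee_pos: [0.5188, -0.122, 0.127]
tcp_rot: [124.4, 88.8, 20.7]
wrist_force: [0.5, -0.5, -0.1]
opening: 0.0855
```

>>> apply_moves(commands=[[0, 0, 0, 0, 0.2], [0, 0, 0, 0, -0.3], [0, 0, 0, 0, -0.6], [0, 0, 0, 0, -1], [0, 0, 0, 0, -1], [0, 0, 0, 0, -1], [0, 0, 0, 0, -1], [0, 0, 0, 0, -1], [0, 0, 0, 0, -1], [0, 0, 0, 0, -1]], newtons=110)

```text
time: 20.05
ee_pos: [0.518, -0.1219, 0.1274]
tcp_rot: [126.6, 88.9, 22.9]
wrist_force: [-4.6, 1.8, 6.4]
opening: 0.0114
```

```bash
python3 -W ignore -c "
from h import *
c=cam('wrist');cv2.imwrite('pics/w6.png',c['frame'])
plan([.518,-.122,.1435],-13.6)"
```

```text
ee [ 0.518  -0.1219  0.1273] jaw -13.7 shift [-0.0162  0.0003 -0.0001] roll -0.0018 q [-14.   1.  -6.  83.   1.  90.] open 0.0114 F [-5.1  1.2  5.7] t 20.1
```

View pics/w6.png

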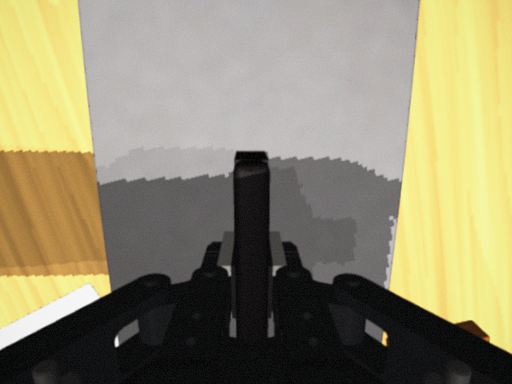

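The pads hold the bar at about (252,250). I'll pull slowly.

>>> apply_moves(commands=[[-0.001, 0, 0, 0, -1], [-0.002, 0, 0, 0, -1], [-0.003, 0, 0, 0, -1], [-0.004, 0, 0, 0, -1], [-0.005, 0, 0, 0, -1], [-0.006, 0, 0, 0, -1], [-0.007, 0, 0, 0, -1], [-0.008, 0, 0, 0, -1], [-0.009, 0, 0, 0, -1], [-0.01, 0, 0, 0, -1], [-0.01, 0, 0, 0, -1]], newtons=120)

```text
time: 21.2
ee_pos: [0.518, -0.122, 0.1378]
tcp_rot: [125.0, 88.9, 21.3]
wrist_force: [0.1, -0.0, -4.2]
opening: 0.012
```

```bash
cat > lid.py <<'E'
from h import *
for n in('top','wrist'):
    X=cloud(cam(n))
    m=(X[...,2]>.10)&(X[...,2]<.14)&(abs(X[...,0]-.518)<.1)&(abs(X[...,1]+.122)<.13)
    P=X[m];P=P[abs(P[:,2]-np.median(P[:,2]))<.008]
    A=np.c_[P[:,0]-.518,P[:,1]+.122,np.ones(len(P))];s=np.linalg.lstsq(A,P[:,2],rcond=None)[0]
    print(n,'lid top z at centre',s[2].round(4),'slopes',s[:2].round(3),len(P))
plan([.518,-.122,.1445],-13.6)
E
python3 -W ignore lid.py
```

```text
top lid top z at centre 0.12 slopes [ 0.006 -0.   ] 1362
wrist lid top z at centre 0.1201 slopes [ 0.006 -0.   ] 80961
ee [ 0.5179 -0.1219  0.1375] jaw -13.7 shift [-0.007   0.0002 -0.0001] roll -0.0018 q [-14.   1.  -5.  84.   1.  90.] open 0.0116 F [ 0.1  0.  -5.4] t 21.3
```

>>> apply_moves(commands=[[-0.002, 0, 0, 0, -1], [-0.004, 0, 0, 0, -1], [-0.006, 0, 0, 0, -1], [-0.0075, 0, 0, 0, -1], [-0.0075, 0, 0, 0, -1], [-0.0075, 0, 0, 0, -1], [-0.0075, 0, 0, 0, -1], [-0.0075, 0, 0, 0, -1], [-0.0075, 0, 0, 0, -1], [-0.0075, 0, 0, 0, -1]])

```text
time: 22.3
ee_pos: [0.5177, -0.122, 0.1449]
tcp_rot: [126.3, 88.9, 22.6]
wrist_force: [-0.5, 0.6, -3.9]
opening: 0.0119
```

```bash
python3 -W ignore lid.py; python3 -W ignore -c "
from h import *
for n in ('top','side'):
    c=cam(n);X=cloud(c)
    dy=.0025 if n=='side' else 0
    print(n,'slim',rimfit(X,.497,.229+dy,.0185,.101,.006),'mid',rimfit(X,.498,.23+dy,.0285,.075,.006),'wide',rimfit(X,.497,.231+dy,.0405,.049))
cv2.imwrite('pics/s2.png',cv2.resize(c['frame'][90:384,150:400],None,fx=2,fy=2))"
```

```text
top lid top z at centre 0.1273 slopes [ 0.007 -0.003] 1366
wrist lid top z at centre 0.1274 slopes [ 0.006 -0.   ] 81005
ee [ 0.5177 -0.122   0.145 ] jaw -13.7 shift [ 0.0005  0.0002 -0.0001] roll -0.0018 q [-14.   1.  -4.  84.   1.  90.] open 0.0114 F [ 0.3  0.5 -5.7] t 22.4
top slim [4.961e-01 2.269e-01 1.012e-01 4.200e+01 8.000e-04] mid [4.978e-01 2.283e-01 7.540e-02 6.900e+01 2.700e-03] wide [4.967e-01 2.311e-01 4.910e-02 1.000e+02 3.300e-03]
side slim [4.963e-01 2.303e-01 9.990e-02 8.400e+01 8.000e-04] mid [4.983e-01 2.315e-01 7.400e-02 1.610e+02 4.800e-03] wide [4.971e-01 2.320e-01 4.800e-02 1.880e+02 4.900e-03]
```

View pics/s2.png

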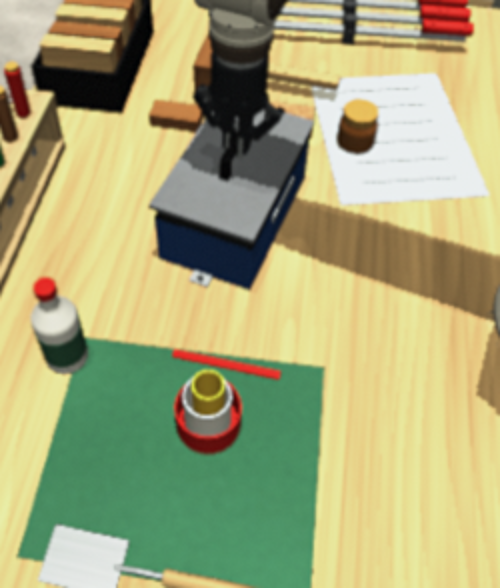

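The lid is level and 17.5 mm above the rim. The cups are nested and the other things are undisturbed, so I'm handing in.

```bash
python3 -c "
from h import *
bot.job_done();o=bot.get_obs();print(o['ee_pos'],o['wrist_force'],o['opening'])"
```

```text
the job is handed in; nothing more can be done
the job is handed in; nothing more can be done
```

I stood the white cup in the red one and the yellow cup in the white one. Then I gripped the lid's bar, broke the seal with a slow pull, and handed the job in at about 22.5 s with the gripper still holding the lid.

What the last checks showed before hand-in:
- **Lid height:** the top and wrist cameras agree that it rose from z 0.110 to 0.127 m, so it is open by about 17 mm. It was never commanded higher than that.
- **Lid level and grip:** it is tilted by less than 0.01 rad, and the wrist force of 4–6 N is only the lid's weight.
- **Cups:** the rims stand at 49, 75 and 101 mm, so each cup is down on the floor of the next. Their axes lie within about 5 mm of each other.
- **Other things:** the side picture shows the bottle, jar, pencil and knife where they were. The offcut, sanding block and mallet are partly hidden by the arm there, so I did not measure them again.

- **Disagreement between checks:** the side camera read about 3 mm farther in y than the top and wrist cameras, so I used the top and wrist values.
- **Tool tilt:** the tool drifted to about 1° of tilt during the run, which did no harm.
- **After hand-in:** the state could not be read, so the last second is unchecked.

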